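Load a roll of sealing film and hold the dancer arm back for threading

ROBOT

A 6-joint arm with a two-finger parallel gripper is mounted at the origin on a cart in front of the work surface, level with it; the furniture and walls round the work are solid. World frame = base frame: x ahead of the robot, y to its left, z up, the work surface at z = 0. Lengths are in m, angles in rad, forces in N, time in s.
With the tool pointing down it reaches from about 0.35 to 0.8 m from the base axis. Payload 7.3 kg.
Tool frame: the origin (TCP) lies between the finger pads; the fingertips stand 25 mm ahead of it and the grasp point (between the pads) lies 6 mm ahead of it (r.tip_extent is the distance from the TCP to the fingertips, in m); z points along the fingers, y is the line along which they close (so a half turn about z gives the same grasp; the last joint's range is limited). The gripper opens to 85 mm and grips with 20 to 120 N. Pads are 22 mm wide; open, the fingers measure 114 mm over their backs; the gripper's body (76 mm by 85 mm) begins 54 mm behind the grasp point. The pads swing forward as they close: fully open they stand 13 mm farther back than shut.
Start: joints at [1.042, 0.342, 1.524, -0, 1.275, -0.146], TCP at [0.196, 0.487, 0.256] pointing down, gripper open.
Joint ranges: [-2.53, 2.53], [-0.77, 2.02], [0.04, 2.7], [-1, 4.14], [0.28, 2.66], [-3.11, 3.11]. Speed limits (rad/s): [2.57, 2.57, 3.14, 3.14, 3.14, 3.14].

INTERFACE

Orientations are given as a unit quaternion [x, y, z, w].
In Python, from workcell import r, command_gripper, optics gives the robot as it stands. The module is installed in compiled form; this text tells all that it offers. Calls block until the motion is done:
- r.reach(position, orientation): joint-space move of the TCP to a pose.
- r.move_straight(position, orientation=None, speed=0.15, max_force=None): straight line of the TCP; orientation=None keeps the orientation; speed is the mean speed in m/s. With max_force (N) it stops when the force on the tool has changed by that much, and returns True; else False.
- r.movej(angles): joint-space move.
- command_gripper(opening, force=None): finger opening in m; force is the grip in N (None keeps the last); returns when the fingers have stopped.
- r.hold(seconds).
- r.solve_ik(position, orientation): joint angles nearest the present ones, or None.
- r.read_state(): the state.
- optics.get_image(name): name is "scene" or "top" or "wrist"; returns (picture, depth): 480x640x3 uint8, red, green, blue; 480x640 float32, m along the optical axis (not along the pixel's ray), 0 where there is no reading.
- optics.camera_model(name): a dict with "K" (3x3 intrinsics, pixels), "R" (3x3) and "t" (3): a world point X has camera coordinates R X + t; the wrist camera has in their place "tool_from_camera" (4x4, takes a point from camera to tool coordinates, whose origin is the TCP and whose axes are the flange's). Camera axes: x right, y down, z forward; pixel columns grow to the right and rows downward; lengths in m; the calibration is good to about 2 mm. A picture is of the moment at which its call begins: read the wrist's pose just before it. camera_model takes no time and is no camera call.
A pose or a line that the arm cannot do raises r.PlanningError and nothing moves.
- r.finish_job(): hands the job in; it is judged then, once.
The state is a dict: "time_s": time; "joint_positions": joint angles; "dq": joint speeds; "tau": joint torques, N m; "eef_pos": TCP position; "eef_rot": TCP orientation; "contact_force": force on the tool from outside, world axes, zero at the start; "torque": the same for the moment, N m; "grip_width": finger opening in m; "grip_force": force on a finger pad.
Only numpy, scipy, OpenCV 4.12 (cv2) and the standard library are available. Lean on these libraries where they do the work, as an engineer would, in place of code of your own. Each camera call takes 0.05 s, during which the arm holds its last target. There are 200 camera calls.

TASK

Fit the roll of sealing film into the film dispenser: lay it on the two guide rods between the chucks and let go, then slide the tailstock up by its thumb tab until the roll sits on both noses and is nipped between the two flanges. Then swing the sprung dancer arm away from you, against its spring, right up to its stop, and keep holding it there so that I can thread the film: the program finishes while still holding the arm at the stop. Leave the empty core and the beaker standing where they are.

Things in the scene. Friction and masses are not known exactly. Their poses are not given: they have to be found in the camera images.
- dispenser: bench film dispenser, fixed: grey base plate x -197..63, y -172..90 mm in its own frame, aluminium side plate at the left. Origin on the bench below the middle of the seated roll; +y along the roll's axis from the tailstock (right, seen from the robot) to the fixed chuck (left), +x away from the robot, z up. All mm offsets in these descriptions are in this frame
- roll_seat (a point): where the roll's centre must end: on the chuck axis midway between the closed flanges, x 0, y 0, z 70 mm. Below it two level guide rods run along y, 10 mm thick, at x = -16 and +16, tops at z = 51.5; a roll lying on them centres itself in x, its axis 69 to 70 mm up. Nothing at the chucks is above z = 97 but the tailstock's tab
- fixed_flange (a point): centre of the face of the fixed chuck's flange (38 mm across), y = +55, z = 70. From it a nose 23 mm thick with a tapered end sticks out 18 mm towards the tailstock, to y = +37
- tailstock (a joint): sliding tailstock on the guide rods: 0 = fully back, grows (m) towards the fixed chuck, to 0.076; starts at 0 to 0.012. Flange face at y = -125 mm + travel, with a nose like the fixed one sticking out 18 mm, so on a seated roll it stops at 0.070. A stiff slide (about 4 N) that stays where it is left; it pushes the roll along the rods onto the fixed nose
- tailstock_tab (a point): middle of the upper part of the tailstock's upright thumb tab, a grey tab 12 mm thick (along x), 16 mm wide (along y). This point is 112 mm above the bench, the tab's top at 123 mm, the top of the block under it at 91 mm. It moves with the tailstock, 15 mm behind its flange face
- film_roll: white roll of sealing film on a cardboard core, 46 mm diameter, 110 mm long, core bore 26 mm, about 0.16 kg, lying on its side on the bench to the right. Origin at its very centre; its axis is its own y; both ends are alike.
- dancer (a joint): angle of the dancer arm (rad): 0 = at rest, leaning to the robot; grows as it swings up and away from the robot; 1.0 = at its stop, almost upright. A spring drives it back to 0: about 5 N at the roller at rest, about 8 N at the stop. Pivot axis along y at x = -105, z = 45 mm; roller axis 85 mm from it
- dancer_arm: dancer arm with its grey roller, in front of the roll: an aluminium arm beside the side plate which carries, towards the tailstock, a free-turning level roller 18 mm thick, 104 mm long, parallel to the roll. Origin on the pivot, at x = -105, y = +53, z = 45 mm
- dancer_mid (a point): middle of the dancer roller, on its axis: at rest x = -175, y = -4, z = 94 mm, at the stop x = -102, z = 130 mm. It moves with the arm. In front of and below the roller it is free down to z = 45 mm
- empty_core: bystander: spent cardboard core standing upright, 30 mm diameter, 110 mm high, origin at its centre
- beaker: bystander: clear beaker, 75 mm diameter, 95 mm high, origin under its centre
Mind the look-alikes: they are no part of the job. What is shaped like the film_roll but orange is not meant.

How it is judged:
On the way, in this order (a step that is already met when the one before it is completed fails the run):
1. the roll lies on the guide rods between the chucks, let go (x of film_roll in the frame of roll_seat between -0.005 and 0.005 m and z of film_roll in the frame of roll_seat between -0.004 and 0.004 m and angle between the y axis of film_roll and the y axis of dispenser, either way round below 0.06 rad and contact force between the fingers and film_roll below 0.1 N), for 0.2 s.
2. the tailstock is up: the roll sits on both noses, nipped between the flanges (value of joint tailstock between 0.067 and 0.0725 m and distance between film_roll and roll_seat below 0.004 m and angle between the y axis of film_roll and the y axis of dispenser, either way round below 0.04 rad), for 0.2 s.
At the end, for the whole second after the job is handed in: The roll sits on both noses with its centre within 4 mm of the seat and its axis within 0.04 rad, the tailstock is closed up on it (joint within 3 mm of 0.070), and the fingers, which do not touch the roll, hold the dancer arm (contact force over 2 N) within 0.05 rad of its stop (all of step 2 and value of joint dancer above 0.95 rad and contact force between the fingers and dancer_arm above 2 N and contact force between the fingers and film_roll below 0.1 N); the arm keeps its last pose, push and grip.
It fails at once if a bystander is knocked over or moved by more than 30 mm (distance of any of empty_core, beaker from where it was at the start of the episode above 0.03 m or angle between any of empty_core, beaker's own z axis and vertical above 0.5 rad).
It also fails if it takes over 72 s, if anything falls off the work surface, if the arm or the gripper's body presses on something with over 40 N, if the wrist force passes 120 N, or if a joint passes its speed limit or range.

## Working session

There is one attempt and no reset: what is moved stays moved. The work goes in short steps, each a Python script; the robot and the scene stay as the last script left them, time stands still between calls to the robot, and variables do not carry over. Pictures are saved under pics/ and viewed, at most 10 in all, crops included, and the job is handed in when it is done.

```bash
mkdir -p pics
cat > h.py <<'E'
import numpy as np, cv2
from workcell import r, command_gripper, optics
def snap(n,tag):
    s=r.read_state(); p,d=optics.get_image(n); cv2.imwrite(f'pics/{tag}.png',p[:,:,::-1]); np.save(f'pics/{tag}.npy',d)
    m=optics.camera_model(n); np.savez(f'pics/{tag}_m.npz',**m); return p,d
def cloud(tag):
    d=np.load(f'pics/{tag}.npy'); m=np.load(f'pics/{tag}_m.npz'); K,R,t=m['K'],m['R'],m['t']
    v,u=np.mgrid[:480,:640]; P=np.stack([(u-K[0,2])/K[0,0]*d,(v-K[1,2])/K[1,1]*d,d],-1)
    W=(P-t)@R; W[d==0]=np.nan; return W
def crop(tag,x0,y0,x1,y1,f,out):
    cv2.imwrite(f'pics/{out}.png',cv2.resize(cv2.imread(f'pics/{tag}.png')[y0:y1,x0:x1],None,fx=f,fy=f,interpolation=cv2.INTER_CUBIC))
E
python3 - <<'E'
from h import *
snap('scene','s0');snap('top','t0')
for t in('s0','t0'):
    m=np.load(f'pics/{t}_m.npz');print(m['K'],-m['R'].T@m['t'],m['R'])
a=r.read_state();print(a['time_s'],a['eef_rot'],r.tip_extent)
E
```

```text
[[562.84834095   0.         323.17796942]
 [  0.         562.84834095 238.6159864 ]
 [  0.           0.           1.        ]] [0.80230071 0.63104396 0.72246422] [[-0.9177659   0.39698583 -0.01039249]
 [ 0.26517866  0.59314939 -0.76016714]
 [-0.29561129 -0.70041134 -0.64964446]]
[[543.42366489   0.         318.01727361]
 [  0.         543.42366489 235.40354882]
 [  0.           0.           1.        ]] [ 0.41274593 -0.02593881  1.12999013] [[ 0.01939226 -0.99964327  0.01836502]
 [-0.98975464 -0.02179277 -0.1411057 ]
 [ 0.14145559 -0.0154405  -0.98982418]]
0.1 [ 1.90254555e-01  9.81734567e-01 -6.29329597e-04 -2.18797367e-04] 0.025
```

View pics/s0.png

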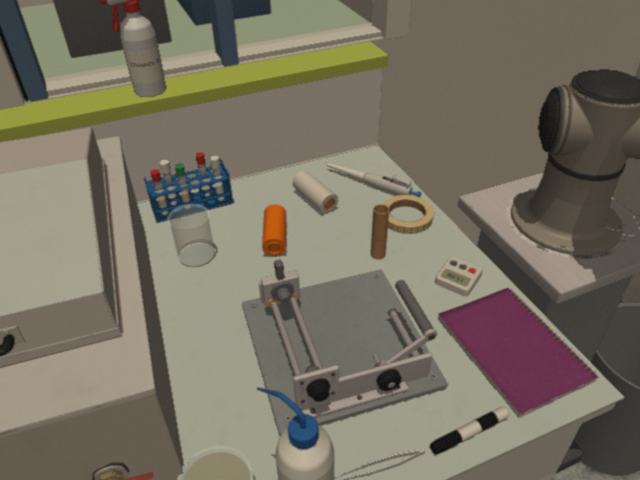

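View pics/t0.png

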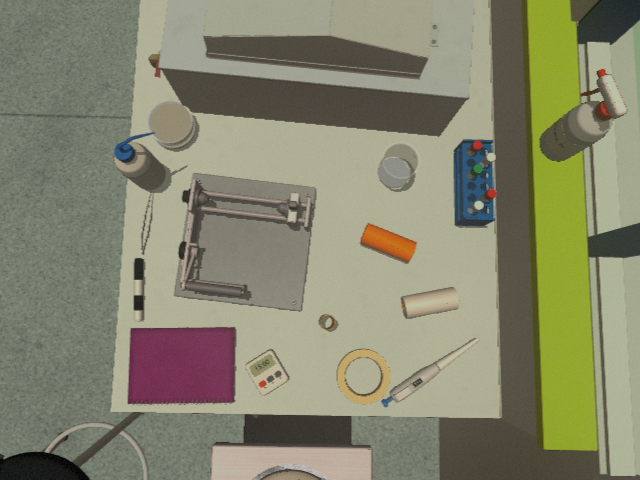

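The top view shows two roll-shaped things. The white one at top (430,302) / scene (315,192) fits the description. The orange one at top (388,243) / scene (275,230) is the look-alike. The empty core stands at top (328,323), the beaker at (397,167), and the dispenser's plate corners are near (196,174), (316,186), (302,310) and (175,295). I'll confirm with an enlarged crop and measure.

```bash
cat > meas.py <<'E'
from h import *
W=cloud('t0'); S=cloud('s0')
for n,tag,C in(('top','t0',W),('scene','s0',S)):
    im=cv2.imread(f'pics/{tag}.png')
    # roll: points above bench within box
    sel={'top':(395,280,465,325),'scene':(285,165,345,220)}[n]
    x0,y0,x1,y1=sel; P=C[y0:y1,x0:x1].reshape(-1,3); P=P[(P[:,2]>.012)&(P[:,2]<.08)]
    T=P[P[:,2]>np.nanmax(P[:,2])-.012]
    c=P[:,:2].mean(0); _,_,v=np.linalg.svd(T[:,:2]-T[:,:2].mean(0)); a=v[0]
    s=(P[:,:2]-c)@a; q=(P[:,:2]-c)@[-a[1],a[0]]
    print(n,'roll',c,'axis',np.degrees(np.arctan2(a[1],a[0])),'ext',np.percentile(s,[.5,99.5]),np.percentile(q,[.5,99.5]),'zmax',np.percentile(P[:,2],99),'ctr',c+a*np.mean(np.percentile(s,[.5,99.5])), 'topline',T[:,:2].mean(0))
    # whole dispenser
    D=C.reshape(-1,3); D=D[(D[:,0]>.25)&(D[:,0]<.75)&(D[:,1]>-.1)&(D[:,1]<.4)]
    print('bench z',np.nanmedian(D[:,2]))
# base plate in top
cs=np.array([[196,174],[316,186],[302,310],[175,295]])
for u,v in cs:
    print((u,v),W[v-3:v+4,u-3:u+4].reshape(-1,3).round(3)[[0,6,24,42,48]].tolist())
crop('t0',160,160,340,320,4.4,'t0c'); crop('s0',235,150,445,420,2.2,'s0c')
E
python3 meas.py
```

```text
top roll [ 0.43868007 -0.27050364] axis 101.61860777013423 ext [-0.05543353  0.05253715] [-0.02228267  0.0227491 ] zmax 0.04859193994004873 ctr [ 0.43897173 -0.27192216] topline [ 0.43875579 -0.27228445]
bench z 0.003971135873430015
scene roll [ 0.44044313 -0.26575485] axis 102.82020828632285 ext [-0.07667241  0.04974253] [-0.09865238  0.10873867] zmax 0.04710164102891053 ctr [ 0.4434309  -0.27888413] topline [ 0.4415803  -0.26653789]
bench z 0.009429109298745164
(np.int64(196), np.int64(174)) [[0.707, 0.226, -0.003], [0.707, 0.212, 0.001], [0.697, 0.216, 0.013], [0.69, 0.221, 0.015], [0.691, 0.209, 0.012]]
(np.int64(316), np.int64(186)) [[0.687, -0.031, -0.001], [0.687, -0.043, 0.0], [0.68, -0.037, -0.0], [0.67, -0.031, 0.014], [0.674, -0.044, -0.002]]
(np.int64(302), np.int64(310)) [[0.424, -0.008, 0.016], [0.425, -0.02, 0.001], [0.418, -0.014, -0.001], [0.412, -0.008, -0.0], [0.412, -0.02, 0.001]]
(np.int64(175), np.int64(295)) [[0.45, 0.255, -0.002], [0.45, 0.238, 0.018], [0.444, 0.245, 0.012], [0.438, 0.254, -0.001], [0.438, 0.241, 0.005]]
```

View pics/t0c.png

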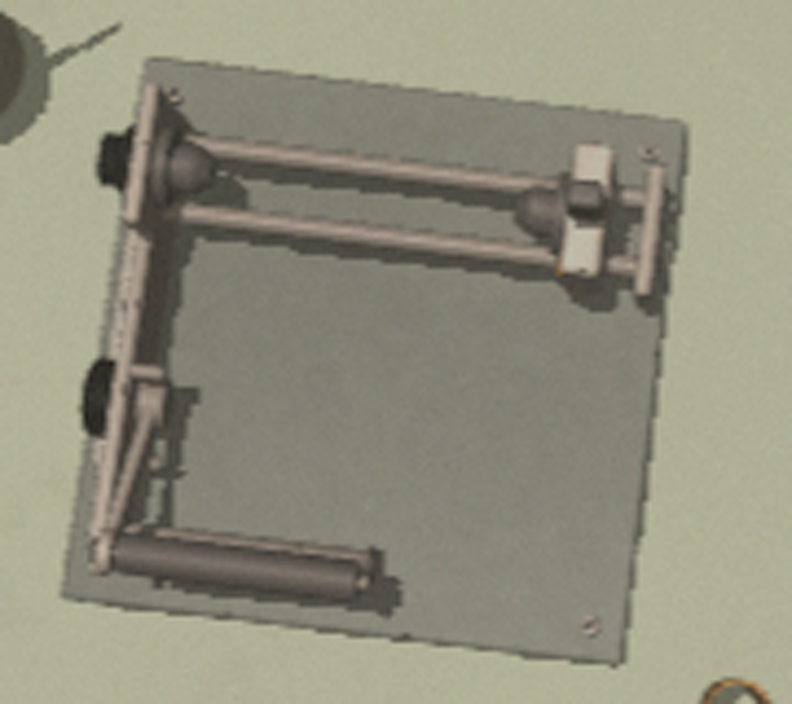

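View pics/s0c.png

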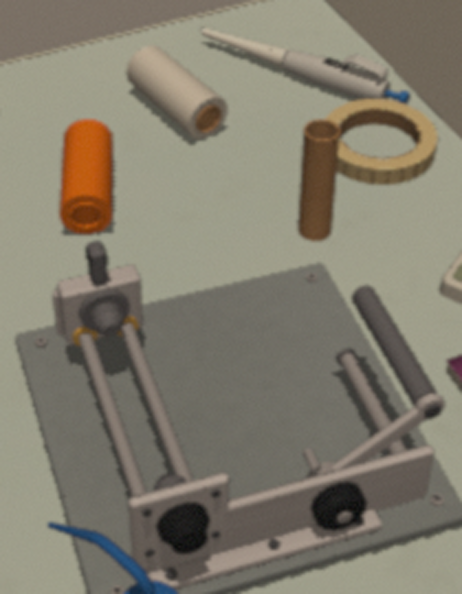

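The crops show the white roll with its brown cardboard bore at scene crop (210,117), so it is the film roll. The orange one is solid-coloured and not meant. In the top crop the plate corners are (147,58), (688,122), (622,664) and (62,598), the tab is at (585,195), and the roller runs from (115,550) to (365,580).

```bash
cat > frame.py <<'E'
from h import *
def ray(tag,uv,z):
    m=np.load(f'pics/{tag}_m.npz'); C=-m['R'].T@m['t']; d=m['R'].T@np.linalg.inv(m['K'])@[uv[0],uv[1],1]; return C+d*(z-C[2])/d[2]
def fit(L,Wp):
    a=L-L.mean(0); b=Wp-Wp.mean(0); th=np.arctan2((a[:,0]*b[:,1]-a[:,1]*b[:,0]).sum(),(a*b).sum())
    R=np.array([[np.cos(th),-np.sin(th)],[np.sin(th),np.cos(th)]]); t=Wp.mean(0)-R@L.mean(0); return th,R,t,(R@L.T).T+t-Wp
E
python3 - <<'E'
from frame import *
W=cloud('t0');S=cloud('s0')
pz=np.nanmedian(W[240:280,230:280,2]); print('plate z top/scene',pz,np.nanmedian(S[330:345,340:360,2]))
L=np.array([[63,90],[63,-172],[-197,-172],[-197,90]])/1e3
uv=np.array([[147,58],[688,122],[622,664],[62,598]])/4.4+160
th,R,t,e=fit(L,np.array([ray('t0',p,pz)[:2] for p in uv])); print('top',np.degrees(th),t,e.round(4).tolist())
# scene corners right-far, right-near
uv2=np.array([[15,338],[322,264]])/2.2+[235,150]
for p,l in zip(uv2,L[1:3]): print('scene corner err',R.T@(ray('s0',p,pz)[:2]-t)-l)
for n,C in(('top',W),('scene',S)):
    P=C.reshape(-1,3); q=np.c_[(P[:,:2]-t)@R,P[:,2]]
    def rep(name,m): print(n,name,m.sum(),np.nanpercentile(q[m],[2,50,98],axis=0).round(4).tolist())
    b=(abs(q[:,0])<.04)
    for s in(-1,1): rep('rod%d'%s,(abs(q[:,0]-s*.016)<.013)&(abs(q[:,1]+.02)<.05)&(q[:,2]>.040)&(q[:,2]<.06))
    rep('tab',b&(q[:,1]<-.09)&(q[:,1]>-.19)&(q[:,2]>.1)&(q[:,2]<.14))
    rep('block',b&(q[:,1]<-.09)&(q[:,1]>-.19)&(q[:,2]>.08)&(q[:,2]<.095))
    rep('roller',(q[:,0]<-.12)&(q[:,0]>-.2)&(q[:,1]<.04)&(q[:,1]>-.08)&(q[:,2]>.085)&(q[:,2]<.14))
# core & beaker & roll ends
def ob(C,x0,y0,x1,y1,lo,hi):
    P=C[y0:y1,x0:x1].reshape(-1,3);P=P[(P[:,2]>lo)&(P[:,2]<hi)];return np.nanpercentile(P,[2,50,98],axis=0).round(3).tolist()
print('core',ob(W,315,310,345,335,.1,.125)); print('beaker',ob(W,375,140,420,195,.08,.11))
# roll from scene, tighter
P=S.reshape(-1,3);P=P[(np.hypot(P[:,0]-.439,P[:,1]+.271)<.075)&(P[:,2]>.012)]
T=P[P[:,2]>.04];v=np.linalg.svd(T[:,:2]-T[:,:2].mean(0))[2][0];s=(P[:,:2]-[.439,-.272])@v
print('scene roll',np.degrees(np.arctan2(v[1],v[0])),np.percentile(s,[1,99]),T.mean(0),np.percentile(P[:,2],98))
E
```

```text
plate z top/scene 0.014399897248066014 0.01441678046936448
top -5.621883608842806 [0.62808762 0.13849938] [[0.0013, 0.0011], [0.0007, -0.0009], [-0.0013, -0.0009], [-0.0007, 0.0007]]
scene corner err [0.00040068 0.00680937]
scene corner err [0.00283853 0.00490445]
top rod-1 246 [[-0.0199, -0.0682, 0.0448], [-0.0155, -0.0203, 0.0499], [-0.0102, 0.0273, 0.0541]]
top rod1 242 [[0.012, -0.068, 0.0453], [0.0161, -0.0205, 0.0499], [0.0215, 0.027, 0.0546]]
top tab 69 [[-0.0058, -0.1401, 0.1043], [-0.0005, -0.1328, 0.1209], [0.0074, -0.1246, 0.1255]]
top block 274 [[-0.0289, -0.141, 0.0806], [-0.0051, -0.13, 0.0891], [0.0286, -0.1093, 0.0938]]
top roller 495 [[-0.1821, -0.0551, 0.093], [-0.1737, -0.0086, 0.1003], [-0.165, 0.0378, 0.1049]]
scene rod-1 337 [[-0.0202, -0.0672, 0.0462], [-0.0149, -0.0198, 0.05], [-0.0107, 0.0255, 0.0528]]
scene rod1 354 [[0.0118, -0.0672, 0.0461], [0.0171, -0.0165, 0.0502], [0.0212, 0.0274, 0.0529]]
scene tab 139 [[-0.0055, -0.1384, 0.1003], [0.0013, -0.126, 0.1167], [0.0069, -0.1227, 0.1233]]
scene block 483 [[-0.0274, -0.1393, 0.0803], [0.0025, -0.1246, 0.0888], [0.0297, -0.1081, 0.0934]]
scene roller 613 [[-0.1819, -0.0522, 0.0907], [-0.1707, -0.0041, 0.1001], [-0.1652, 0.0385, 0.1034]]
core [[0.384, -0.077, 0.102], [0.397, -0.063, 0.109], [0.41, -0.049, 0.114]]
beaker [[0.679, -0.238, 0.081], [0.729, -0.209, 0.092], [0.751, -0.167, 0.097]]
scene roll 102.25755974043875 [-0.05345531  0.05482123] [ 0.44045869 -0.26913323  0.04379311] 0.04681045924510431
```

The measurements agree with the text:

| Item | Measured | Expected |
|---|---|---|
| Rods | x ±16 mm, tops about 50–52 mm | x ±16, tops 51.5 mm |
| Tab top | about 123 mm | 123 mm |
| Roller | x -174 mm | x -175 mm |
| Film roll | 110 × 46 mm | 110 × 46 mm |

The tailstock travel reads about 8 mm. Next I pick up the roll.

```bash
cat >> frame.py <<'E'
TH=np.radians(-5.62); RD=np.array([[np.cos(TH),-np.sin(TH)],[np.sin(TH),np.cos(TH)]]); OD=np.array([.6284,.1385])
def w(x,y,z): return [*(RD@[x,y]+OD),z]      # dispenser frame (m) -> world
def loc(p): return np.r_[RD.T@(np.array(p[:2])-OD),p[2]]
def down(deg): a=np.radians((deg+90)/2); return [np.cos(a),np.sin(a),0,0]
def st(): s=r.read_state(); print('t',round(s['time_s'],1),'loc',loc(s['eef_pos']).round(4),'F',np.round(s['contact_force'],1),'w',round(s['grip_width'],4),'g',round(s['grip_force'],1),'j',np.round(s['joint_positions'],2))
QD=down(-5.62)
E
python3 - <<'E'
from frame import *
q=down(12); c=[.4393,-.271]
print(r.solve_ik([*c,.2],q))
r.reach([*c,.16],q); st()
snap('wrist','w0')
r.move_straight([*c,.029],speed=.1,max_force=15); st()
command_gripper(.03,force=40); st()
r.move_straight([*c,.22],speed=.15); st()
r.reach(w(0,-.031,.22),QD); st()
snap('wrist','w1')
E
```

```text
[-7.01307278e-01  3.79224922e-01  1.63428618e+00 -4.44089210e-16
  1.12808155e+00 -9.10746788e-01]
t 2.9 loc [-0.1478 -0.4254  0.1601] F [-0.2 -0.5 -0.2] w 0.0856 g 0.0 j [-0.7   0.43  1.69  0.    1.03 -0.91]
t 4.4 loc [-0.1477 -0.4263  0.0296] F [ 1.2 -0.7 -0.2] w 0.0854 g 0.0 j [-0.7   0.62  1.8   0.    0.72 -0.91]
t 4.9 loc [-0.1479 -0.4261  0.0294] F [-0.4  0.2  6.2] w 0.0454 g 41.1 j [-0.7   0.62  1.8   0.    0.72 -0.91]
t 6.3 loc [-0.1485 -0.4258  0.2191] F [-0.3 -0.2 -1.7] w 0.0452 g 41.0 j [-0.7   0.36  1.61  0.    1.18 -0.91]
t 7.9 loc [ 1.000e-04 -3.210e-02  2.199e-01] F [-0.9  1.  -1.1] w 0.0448 g 41.0 j [ 0.05  0.57  1.25 -0.    1.32  0.15]
```

View pics/w1.png

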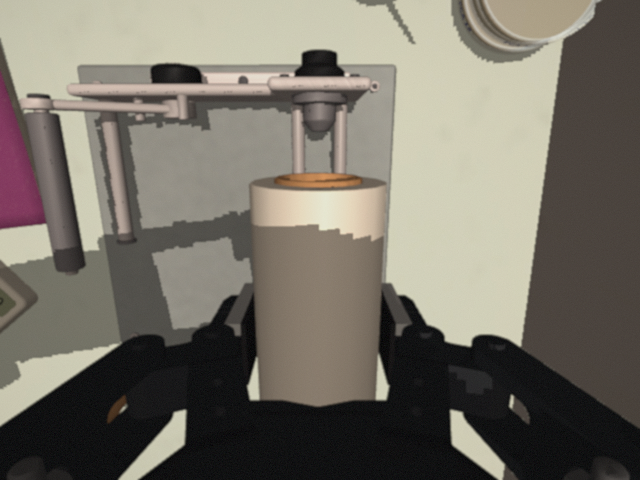

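The wrist view shows the roll held level, with its axis (column 318) in line with the fixed nose at (320,115). Lower it onto the rods and let go.

Run:
```python
from frame import *
r.move_straight(w(0,-.031,.095),speed=.12); st()
print(r.move_straight(w(0,-.031,.0745),speed=.03,max_force=5)); st()
command_gripper(.062); r.hold(.3); st()
r.move_straight(w(0,-.031,.2),speed=.15); st()
snap('top','t1'); snap('scene','s1')
P=cloud('t1').reshape(-1,3); q=np.c_[(P[:,:2]-OD)@RD,P[:,2]]
m=(abs(q[:,0])<.03)&(abs(q[:,1])<.1)&(q[:,2]>.085)&(q[:,2]<.1); print(np.percentile(q[m],[1,50,99],axis=0).round(4))
crop('s1',235,200,445,430,2.6,'s1c')
```

```text
t 9.1 loc [ 0.0005 -0.0309  0.0959] F [-0.2  0.1  0. ] w 0.0452 g 41.0 j [0.05 0.69 1.4  0.   1.05 0.15]
True
t 9.7 loc [ 0.0002 -0.031   0.0769] F [ 2.  -0.4  3.1] w 0.0451 g 41.4 j [ 0.05  0.72  1.41 -0.    1.02  0.15]
t 10.3 loc [-0.0008 -0.0311  0.0763] F [-0.2  0.2 -0.7] w 0.0618 g 0.0 j [ 0.05  0.72  1.41 -0.    1.02  0.15]
t 11.3 loc [-0.0006 -0.0311  0.1989] F [-0.2  0.6 -0.3] w 0.0618 g 0.0 j [0.05 0.59 1.28 0.   1.28 0.15]
[[-0.0281 -0.0863  0.0851]
 [-0.0007 -0.0542  0.0904]
 [ 0.0274  0.0751  0.0986]]
```

View pics/s1c.png

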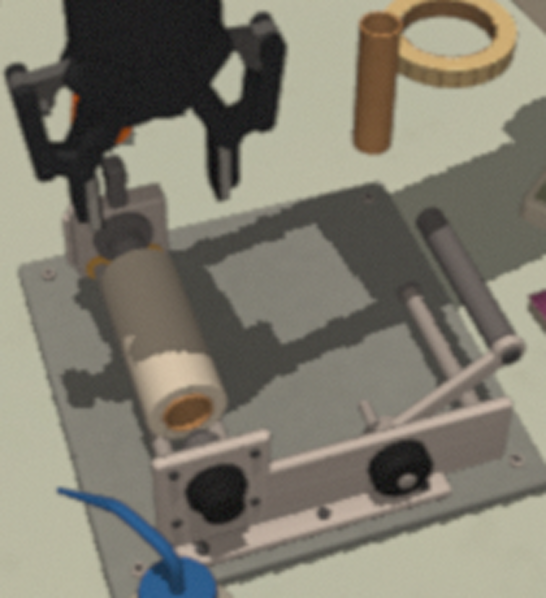

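The roll lies on both rods between the noses, with its near end at s1c (190,410) and free of the gripper. Now grip the tab and push the tailstock.

Run:
```python
from frame import *
command_gripper(.04)
y0=-.1315
r.move_straight(w(0,y0,.19),speed=.15)
print(r.move_straight(w(0,y0,.122),speed=.08,max_force=8)); st()
command_gripper(.005,force=40); st()
print(r.move_straight(w(0,-.078,.122),speed=.04,max_force=25)); st()
print(r.move_straight(w(0,-.066,.122),speed=.012,max_force=14)); st()
snap('top','t2'); snap('scene','s2')
crop('s2',235,200,445,430,2.6,'s2c')
```

```text
False
t 13.5 loc [ 0.0004 -0.1315  0.1226] F [ 1.  -0.   0.3] w 0.0399 g 0.0 j [-0.11  0.63  1.43 -0.    1.08 -0.01]
t 13.9 loc [ 0.0008 -0.1315  0.1228] F [3.2 0.  1.4] w 0.0112 g 43.0 j [-0.11  0.63  1.43 -0.    1.08 -0.01]
False
t 15.4 loc [ 0.0009 -0.0788  0.1227] F [ 3.4 -3.3  3.7] w 0.0112 g 43.2 j [-0.03  0.65  1.4  -0.    1.09  0.07]
False
t 16.5 loc [ 0.0009 -0.0685  0.1228] F [ 2.8 -9.9  4.7] w 0.0112 g 43.4 j [-0.01  0.65  1.4  -0.    1.1   0.09]
```

View pics/s2c.png

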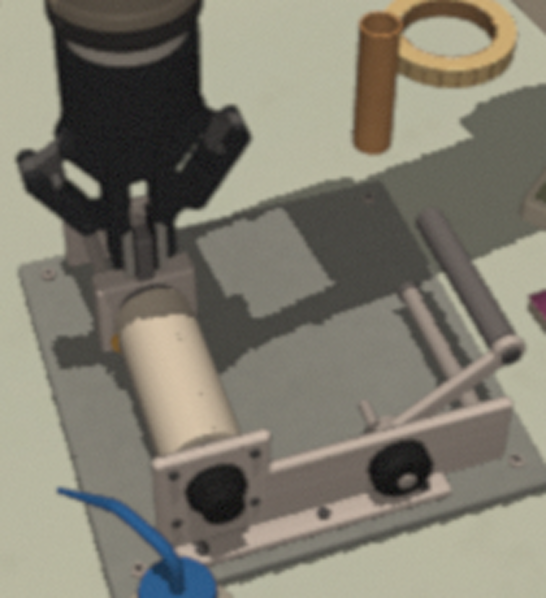

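The roll sits between the flanges, its ends hidden by the flange at s2c (155,300) and the side plate. Force rose with the position stalled, so one firmer nudge will confirm the stop, then I measure.

Run:
```python
from frame import *
print(r.move_straight(w(0,-.062,.122),speed=.012,max_force=14)); st(); r.hold(.3); st()
command_gripper(.04); st()
r.move_straight(w(0,-.070,.22),speed=.15)
r.reach(w(-.175,-.06,.22),QD); st()
snap('top','t3'); snap('scene','s3')
for t in('t3','s3'):
    P=cloud(t).reshape(-1,3); q=np.c_[(P[:,:2]-OD)@RD,P[:,2]]
    m=(abs(q[:,0])<.02)&(abs(q[:,1]+.07)<.03)&(q[:,2]>.102)&(q[:,2]<.13); print('tab',np.nanpercentile(q[m],[2,50,98],axis=0).round(4).tolist())
    m=(abs(q[:,0])<.012)&(abs(q[:,1])<.045)&(q[:,2]>.08)&(q[:,2]<.105); print('roll',np.nanpercentile(q[m],[2,50,98],axis=0).round(4).tolist())
crop('t3',160,160,340,320,4.4,'t3c')
```

```text
True
t 16.9 loc [ 0.001  -0.0685  0.1228] F [ 0.5 -1.8  3.9] w 0.0114 g 43.3 j [-0.01  0.65  1.4  -0.01  1.1   0.1 ]
t 17.2 loc [ 0.001  -0.0685  0.1228] F [-1.6 -1.6  5.4] w 0.0112 g 43.4 j [-0.01  0.65  1.4  -0.01  1.1   0.1 ]
t 17.6 loc [ 0.0013 -0.0683  0.1223] F [ 0.4 -0.2  0.1] w 0.0403 g 0.0 j [-0.01  0.65  1.4  -0.01  1.1   0.1 ]
t 19.2 loc [-0.1742 -0.06    0.22  ] F [ 1.   0.1 -0.2] w 0.04 g 0.0 j [ 0.04  0.26  1.75 -0.    1.13  0.14]
tab [[-0.0059, -0.077, 0.1056], [-0.0005, -0.0697, 0.1203], [0.0069, -0.0618, 0.1246]]
roll [[-0.0117, -0.0433, 0.0862], [-0.0008, 0.0005, 0.0909], [0.0114, 0.0434, 0.0954]]
tab [[-0.0062, -0.0755, 0.103], [0.001, -0.0636, 0.1178], [0.0068, -0.0601, 0.1237]]
roll [[-0.0115, -0.0431, 0.088], [0.0005, 0.0022, 0.091], [0.0115, 0.0432, 0.0938]]
```

View pics/t3c.png

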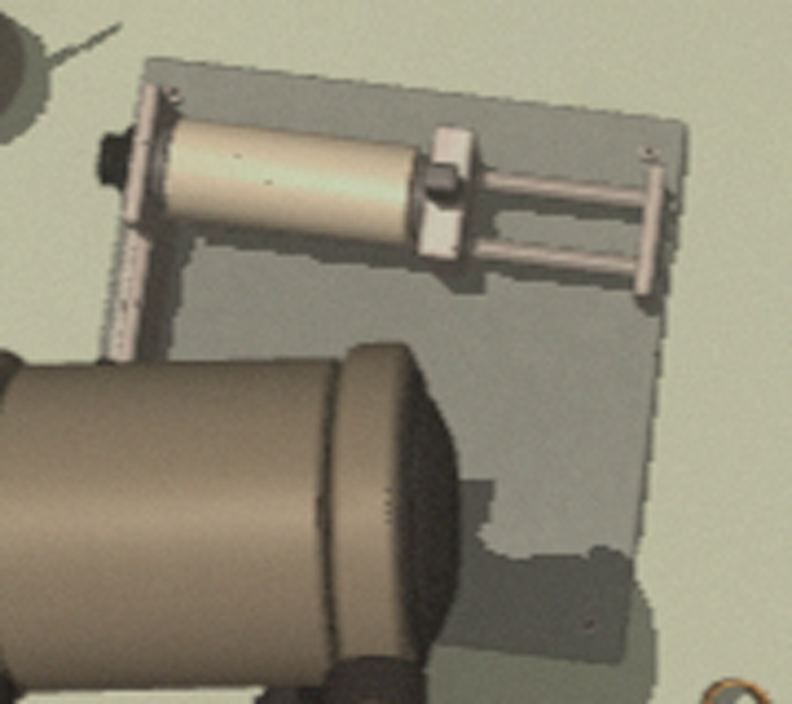

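The tailstock tab centre reads y = -69.7 mm, so travel is about 0.070. The roll lies between the flanges with its centre near y 0 and its top at 93 mm. Next I grip the dancer roller and swing it along its arc.

Run:
```python
from frame import *
Y=-.02; a0=np.arctan2(.049,-.070)
def pt(t): a=a0-t; return w(-.105+.0855*np.cos(a),Y,.045+.0855*np.sin(a)+.007)
p=pt(0); r.move_straight([p[0],p[1],.17],speed=.15)
print(r.move_straight(p,speed=.08,max_force=8)); st()
command_gripper(.008,force=40); st()
for t in np.arange(.1,.96,.1):
    if r.move_straight(pt(t),speed=.06,max_force=30): print('stopped',t); break
st()
for t in(.97,1.02,1.05):
    s=r.move_straight(pt(t),speed=.03,max_force=12); print(t,s); st()
    if s: break
r.hold(.3); st()
snap('scene','s4'); snap('top','t4'); crop('s4',235,200,445,430,2.6,'s4c')
```

```text
False
t 20.8 loc [-0.1747 -0.0199  0.1015] F [ 0.8 -0.3  0.6] w 0.0398 g 0.0 j [ 0.13  0.44  1.87 -0.    0.83  0.23]
t 21.2 loc [-0.1739 -0.0199  0.1017] F [ 4.3 -1.1  2.9] w 0.0166 g 39.0 j [ 0.13  0.44  1.87 -0.    0.83  0.23]
t 23.8 loc [-0.111  -0.0201  0.1378] F [-7.9  2.3 -0.3] w 0.0165 g 40.7 j [0.1  0.48 1.67 0.   1.   0.2 ]
0.97 False
t 24.1 loc [-0.1051 -0.0201  0.1381] F [-7.2  2.6  0.2] w 0.0166 g 40.8 j [0.1  0.49 1.65 0.   1.   0.2 ]
1.02 False
t 24.4 loc [-0.1008 -0.0201  0.1381] F [-7.8  2.   1.5] w 0.0163 g 40.9 j [ 0.1   0.49  1.64 -0.    1.01  0.2 ]
1.05 False
t 24.7 loc [-0.1    -0.0201  0.1379] F [-14.2   3.4   6. ] w 0.0165 g 41.6 j [0.1  0.5  1.63 0.   1.02 0.19]
t 25.0 loc [-0.1    -0.0201  0.1379] F [-13.3   2.3   6.5] w 0.017 g 41.5 j [0.1  0.5  1.63 0.   1.01 0.19]
```

View pics/s4c.png

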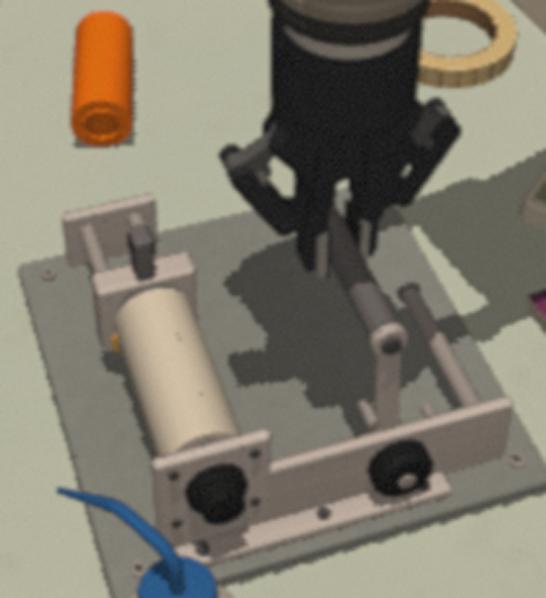

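The arm is upright at s4c (385,345) with the roller gripped. Force rose from 8 to 14 N while the motion stalled, so it is at the stop, and the roll is still seated. Handing in.

Run:
```python
from frame import *
st(); print(r.finish_job())
```

```text
t 25.1 loc [-0.1001 -0.0201  0.1379] F [-13.9   2.5   5.3] w 0.0161 g 41.5 j [0.1  0.5  1.63 0.   1.01 0.19]
the job is handed in; nothing more can be done
None
```

The job is handed in at 25 s: the roll is seated between the flanges (tailstock about 0.070 m), the dancer arm is held against its stop, and I steered clear of the core and beaker; no verdict came back.

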